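Latch the gate of a laboratory holding cage

ROBOT

A 6-joint arm with a two-finger parallel gripper is mounted at the origin on the work surface. World frame = base frame: x ahead of the robot, y to its left, z up, the work surface at z = 0. Lengths are in m, angles in degrees, forces in N, time in s.
With the tool pointing down it reaches from about 0.35 to 0.875 m from the base axis. Payload 4.2 kg.
Tool frame: the origin (TCP) lies at the very end of the fingers, on their centre line; the grasp point (between the pads) lies r.pinch_z behind it (r.pinch_z is the distance from the TCP to the grasp point, in m); y points along the fingers, z is the direction in which the jaws open and shut, and the axes are right-handed (so a half turn about y gives the same grasp; the last joint's range is limited). The gripper opens to 87 mm and grips with 3 to 60 N. Pads are 19 mm wide; open, the fingers measure 117 mm over their backs; the gripper's body (75 mm by 190 mm) begins 51 mm behind the grasp point.
Start: joints at [-55.428, 22.042, 0.453, 0, -68.411, -14.817], TCP at [0.211, -0.588, 0.223] pointing down, gripper open.
Joint ranges: [-179.83, 179.83], [-69.29, 118.12], [-61.27, 80.66], [-181.25, 117.63], [-171.15, -9.14], [-177.46, 177.46]. Speed limits (degrees/s): [159.86, 159.86, 180, 180, 180, 180].

INTERFACE

Orientations are given as a 3x3 rotation matrix whose columns are the frame's x, y, z axes.
In Python, from station import sense, capture, camera_params, r gives the robot as it stands.
- The arm moves only by the tool move_arm, never from a script. Its argument "increments" is text: rows parted by semicolons, each of 7 numbers parted by spaces: the closure, from -1 (fully open) to 1 (shut), so that 0 is half open, then the shift along the tool's x, y, z in m, then the turn, a rotation vector about the tool's x, y, z in rad. In form: hand x y z wx wy wz; .... A call has 1 to 8 rows; each row is the pose to reach, as a shift and turn from the pose commanded when the call began, along the tool's axes at that moment; what a row does not reach only later rows make up. A row lasts 1/10 s, in which the tool goes at most 50 mm and 8.59 degrees, less where a joint would pass 70% of its speed; a pose out of reach is approached as far as the arm can. A call with a gripper value outside its range is refused whole. The fingers move at their own pace and stop on an object; the grip force is fixed at half the most. Time passes only in rows, so rows that repeat a pose let the fingers close. It gives the time, the measured TCP pose, the force and the opening at its end, in the units of the state.
- sense(): the state, without advancing time (a new reading comes with each control period).
- capture(name): name is "scene" or "top" or "wrist"; returns (picture, depth): 420x560x3 uint8, red, green, blue; 420x560 float32, m along the optical axis (not along the pixel's ray), 0 where there is no reading.
- camera_params(name): a dict with "fx", "fy", "cx", "cy" (pixels), "xyz" and "orientation" of the camera in the world. Camera axes: x right, y down, z forward; pixel columns grow to the right and rows downward; lengths in m; the calibration is good to about 2 mm. A picture is of the moment at which its call begins: read the wrist's pose just before it. camera_params takes no time and is no camera call; for the wrist camera it gives the pose at the moment of the call.
- r.finish_job(): hands the job in, once; it reports no verdict.
The state is a dict: "time_s": time; "joints": joint angles; "joint_velocities": joint speeds; "effort": joint torques, N m; "tcp_pos": TCP position; "ee_rot": TCP orientation; "wrist_force": force on the tool from outside, world axes, zero at the start; "moment": the same for the moment, N m; "gripper_width": opening from 0.0 (shut) to 1.0 (fully open).
Only numpy, scipy, OpenCV 4.12 (cv2) and the standard library are available. Lean on these libraries where they do the work, as an engineer would, in place of code of your own. Each camera call takes 0.05 s, during which the arm holds its last target.

TASK

The clean holding cage on the bench has been left with its gate ajar. Lift the latch bar by its ball knob, swing the gate home against its rubber buffer until the bar is behind the keeper's lip, let the bar drop down into the keeper so that the gate stays latched, and let go. Ease it in gently without forcing gate or bar against the cage, and leave the bottle, the shelter and the jar where they stand.

Things in the scene. Friction and masses are not known exactly. Their poses are not given: they have to be found in the camera images.
- cage: Stainless wire cage, fixed on the bench, 320 wide x 300 deep x 200 mm high. Origin on the bench at the hinge end of its front: x along the front from hinge to latch post, y straight out of the front (the gate opens that way), z up. It fills x -22 to 298, y -300 to 0 mm; the latch post is at x 268 to 298. It carries the keeper and buffer. Over 22 N from gate or bar on the cage bends the latch.
- hinge_post: Fixed upright on the cage's hinge side, same origin and axes as cage; it carries the gate and, on that, the latch bar.
- keeper_nominal (a point): Nominal keeper place on the cage (x 280, y 24, z 157 mm). The keeper has a floor (top z 157, x 270-304), closed on the outside by a plain upright yellow lip 8 mm thick, z 135 to 172, no ramp: an unlifted bar runs against it. Nominally the lip's inner face is at y 24, but keeper and buffer, one clamp on the post, are set up to 12 mm further in or out along y: unmeasured, find it by feel.
- buffer_nominal (a point): Nominal tip of the domed rubber buffer on the latch post that stops the gate by its tongue (x 281, y 12, z 115 mm in the cage's frame); it shifts with the keeper. It pushes back with 1 N at first touch, 1.5 N more per mm, and bottoms hard after 5.5 mm at 9 N. The bar is clear behind the lip once the buffer is in by 2 to 2.5 mm (4 to 5 N at the buffer); bottomed, it is some 3 mm behind the lip.
- gate_hinge (a point): The gate's vertical hinge axis at bench height: x 0, y 6 mm in the cage's frame.
- gate (a joint): Gate angle, rad: 0 parallel to the cage's front, growing as it opens towards the cage's y; latched it reads -0.045 to 0.045 by keeper setting, and goes 0.012 further in against the buffer. Stiff hinge (0.1 N m), stays where left. Wire panel 9 to 259 mm from the hinge axis, z 46 to 190, 8 mm thick, centred on the axis, 0.7 kg; a stop tongue (z 105-125, out to 294 mm) meets the buffer.
- latch_bar (a joint): Latch bar angle, rad, growing as the free end is lifted: -0.06 hanging free, 0 lying on the keeper's floor, 0.30 upper stop; above 0.10 it clears the lip. Falls by its weight (about 0.2 kg). Steel, 8 thick, 16 mm high, on the gate's outside, mid-plane 14 mm out from the hinge axis's plane. Level pivot square to the gate, 100 mm from the hinge axis, z 165; the bar ends 192 mm beyond it.
- knob (a point): Centre of the black ball knob, 30 mm across, by which the bar is lifted. It stands on an 8 mm stem, 135 mm along the bar from the pivot and 75 mm above the bar's middle line: z 240 mm with the bar level, 40 mm above the cage's roof, so it can be taken from above with the fingers closing square to the gate.
- drinking_bottle: Bystander: clear drinking bottle with a blue cap and steel spout, 64 mm across, 172 mm high, standing on the bench in front of the cage; origin at its underside.
- shelter: Bystander: red plastic shelter (open-ended tunnel), 104 x 90 x 64 mm high, on the bench in front of the cage; origin at its underside.
- sample_jar: Bystander: amber jar with a white lid, 56 mm across, 75 mm high, on the bench in front of the cage; origin at its underside.

How it is judged (in metres and radians):
On the way:
1. the latch bar is lifted above the height of the keeper's lip (value of joint latch_bar above 0.1 rad), for 0.1 s.
At the end, for the whole second after the job is handed in: The gate is shut (angle between -0.065 and 0.055 rad) and the latch bar lies down on the keeper's floor behind its lip (bar angle within 0.025 rad of level; on top of the lip it would read about 0.08, outside it -0.06), both at rest and let go (value of joint gate between -0.065 and 0.055 rad and value of joint latch_bar between -0.025 and 0.025 rad and velocity of joint gate between -0.03 and 0.03 rad/s and velocity of joint latch_bar between -0.05 and 0.05 rad/s); the robot touches nothing.
It fails at once if the gate or the latch bar presses on the cage (keeper, lip or buffer) with more than 22 N (contact force between hinge_post and cage above 22 N).
It fails at once if a bystander (bottle, shelter or jar) is moved by more than 20 mm (distance of any of drinking_bottle, shelter, sample_jar from where it was at the start of the episode above 0.02 m).
It fails at once if a bystander is tipped over (angle between any of drinking_bottle, shelter, sample_jar's own z axis and vertical above 0.4 rad).
It also fails if it takes over 64 s, if anything falls off the work surface, if the arm or the gripper's body presses on something with over 40 N, if the wrist force passes 120 N, or if a joint passes its speed limit or range.

## Working session

There is one attempt and no reset: what is moved stays moved. The work goes in short steps, Python scripts to look and compute and a tool call to move; the robot and the scene stay as the last step left them, time stands still between calls to the robot, and variables do not carry over. Pictures are saved under pics/ and viewed, and the job is handed in when it is done.

Besides the shell and the picture viewer there is one more tool, called after ">>>" as name(argument=value, ...) on one line, values as JSON. move_arm: Moves the arm, as the interface text tells. Its arguments: {"type":"object","properties":{"increments":{"type":"string"}},"required":["increments"]}

```bash
ls; mkdir -p pics
python3 - <<'E'
from station import sense, capture, camera_params, r
import cv2, numpy as np
s=sense(); print(s); print(r.pinch_z)
for n in ["scene","top","wrist"]:
    p=camera_params(n); print(n,p)
    im,d=capture(n); cv2.imwrite(f"pics/{n}0.png",im[:,:,::-1]); np.savez(f"pics/{n}0.npz",im=im,d=d,**{k:np.array(v) for k,v in p.items()})
E
```

```text
pics
{'time_s': 0.0, 'joints': array([-5.54277703e+01,  2.20903876e+01,  3.78031513e-01, -3.03433400e-02,
       -6.84102982e+01, -1.48185290e+01]), 'joint_velocities': array([ 0.0253748 , -0.01598037, -0.04652269, -0.01673047, -0.0374791 ,
        0.01525322]), 'effort': array([ 1.33864964e-03, -3.90662742e+01,  1.87406731e+01,  4.21979159e+00,
        1.08957817e-02, -1.83822272e-04]), 'tcp_pos': array([ 0.21106888, -0.58762659,  0.22144809]), 'ee_rot': array([[ 9.41220179e-01, -8.09234311e-04, -3.37792717e-01],
       [ 3.37793678e-01,  2.04208312e-03,  9.41217967e-01],
       [-7.18650685e-05, -9.99997588e-01,  2.19540407e-03]]), 'wrist_force': array([0.28564862, 0.39808953, 0.26387919]), 'moment': array([ 4.11941156e-02, -7.03668426e-05,  1.57457564e-02]), 'gripper_width': 1.0022606579246414}
0.0187
scene {'fx': 417.6508698544376, 'fy': 417.6508698544376, 'cx': 272.1553988183824, 'cy': 206.24312601185324, 'xyz': array([0.96699302, 0.41428967, 0.69577961]), 'orientation': array([[-0.57806745,  0.58934504, -0.5643673 ],
       [ 0.81595758,  0.41142233, -0.40613409],
       [-0.0071598 , -0.69527267, -0.71871041]])}
top {'fx': 430.05266186317675, 'fy': 430.05266186317675, 'cx': 285.3948122114597, 'cy': 207.55221560148755, 'xyz': array([0.49033161, 0.08058125, 0.94820049]), 'orientation': array([[-0.00609548, -0.99602227,  0.0888959 ],
       [-0.99959476,  0.00854091,  0.02715455],
       [-0.02780579, -0.08869435, -0.9956707 ]])}
wrist {'fx': 347.75397372552357, 'fy': 347.75397372552357, 'cx': 284.0070108472092, 'cy': 205.61232595684118, 'xyz': array([ 0.1330476 , -0.61539381,  0.38387685]), 'orientation': array([[-0.33871328,  0.89804728,  0.28068558],
       [ 0.94088712,  0.32259966,  0.10325152],
       [ 0.00217568,  0.29906611, -0.95422991]])}
```

View pics/scene0.png

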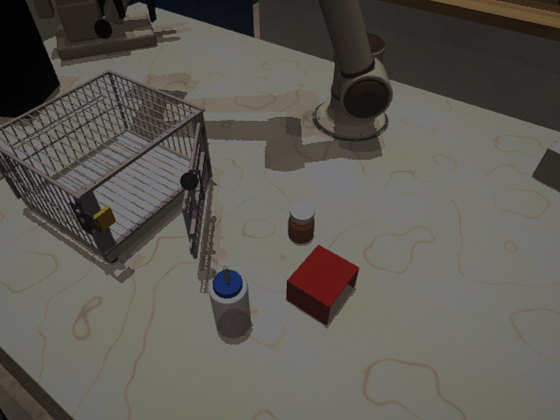

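View pics/top0.png

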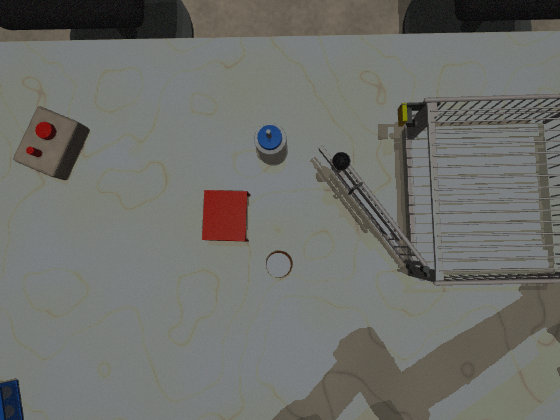

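View pics/wrist0.png

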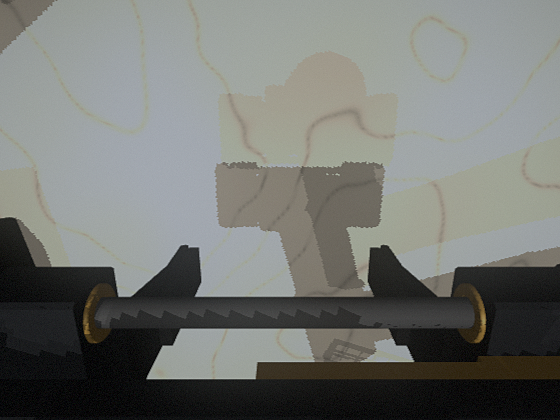

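The top view shows the gate ajar, with the knob at (341,160), the hinge end near (410,270) and the yellow keeper near (405,114). The bottle is at (270,140), the shelter at (226,216) and the jar at (279,264). In the scene view the knob is at (190,181) and the keeper at (104,218).

```bash
cat > h.py <<'E'
import numpy as np, cv2
def load(n):
    return dict(np.load(f"pics/{n}.npz"))
def pt(z,u,v,d=None):
    d=z['d'][int(round(v)),int(round(u))] if d is None else d
    return z['xyz']+z['orientation']@np.array([(u-z['cx'])/z['fx']*d,(v-z['cy'])/z['fy']*d,d])
def plane(z,u,v,h):
    ray=z['orientation']@np.array([(u-z['cx'])/z['fx'],(v-z['cy'])/z['fy'],1.])
    return z['xyz']+ray*(h-z['xyz'][2])/ray[2]
def cloud(z):
    v,u=np.mgrid[0:420,0:560]; d=z['d']
    c=np.stack([(u-z['cx'])/z['fx']*d,(v-z['cy'])/z['fy']*d,d],-1)
    return z['xyz']+c@z['orientation'].T
def proj(z,p):
    c=z['orientation'].T@(np.asarray(p)-z['xyz']); return z['cx']+z['fx']*c[0]/c[2], z['cy']+z['fy']*c[1]/c[2]
E
python3 - <<'E'
from h import *
t=load('top0'); s=load('scene0')
cv2.imwrite('pics/tc0.png',cv2.resize(t['im'][80:300,300:560,::-1],None,fx=3,fy=2.7,interpolation=cv2.INTER_CUBIC)*2 if 0 else cv2.convertScaleAbs(cv2.resize(t['im'][85:285,300:560,::-1],None,fx=3,fy=3),alpha=1.8))
cv2.imwrite('pics/sc0.png',cv2.convertScaleAbs(cv2.resize(s['im'][60:270,0:260,::-1],None,fx=2.8,fy=2.8),alpha=1.8))
for n,z in (('t',t),('s',s)):
    C=cloud(z); im=z['im'].astype(int)
    hsv=cv2.cvtColor(z['im'],cv2.COLOR_RGB2HSV)
    for nm,m in (('yel',(hsv[...,0]>20)&(hsv[...,0]<35)&(hsv[...,1]>150)&(hsv[...,2]>50)),('blk',(hsv[...,2]<40)&(C[...,2]>.2)&(C[...,2]<.28)&(C[...,0]>.4)&(z['d']>0)),('blue',(hsv[...,0]>100)&(hsv[...,0]<130)&(hsv[...,1]>150)&(C[...,2]>.1)),('red',((hsv[...,0]<8)|(hsv[...,0]>172))&(hsv[...,1]>150)&(C[...,1]<.3)&(C[...,2]>.055)&(C[...,2]<.07))):
        nn,l,st,ce=cv2.connectedComponentsWithStats(m.astype(np.uint8))
        for i in range(1,nn):
            if st[i,4]>15:
                P=C[l==i]; P=P[P[:,2]>.02]
                print(n,nm,st[i],ce[i],P.min(0).round(3),P.max(0).round(3),np.median(P,0).round(4))
    top=(C[...,2]>.185)&(C[...,2]<.215)&(z['d']>0)
    if n=='t':
        P=C[top]; print('roof',P.min(0),P.max(0),len(P))
E
```

```text
t yel [398 103  10  23 115] [403.2173913  113.43478261] [ 0.49  -0.127  0.138] [0.751 0.081 0.948] [ 0.732  -0.116   0.1714]
t blk [333 153  17  17 231] [340.78787879 160.8008658 ] [ 0.618 -0.007  0.23 ] [0.645 0.02  0.249] [0.6303 0.0075 0.2432]
t blue [258 125  24  25 409] [269.27139364 137.30562347] [0.49  0.081 0.125] [0.724 0.155 0.948] [0.6982 0.1318 0.1344]
t red [ 202  190   45   51 2132] [224.2804878  215.22091932] [0.503 0.186 0.06 ] [0.607 0.277 0.07 ] [0.5547 0.2315 0.0648]
roof [ 0.42383535 -0.38016727  0.18549823] [0.75359921 0.00676154 0.21459137] 6317
s yel [ 93 206  17  13  70] [100.75714286 212.07142857] [ 0.659 -0.26   0.036] [ 0.753 -0.112  0.173] [ 0.7349 -0.1166  0.1712]
s blk [  0   0  28  50 884] [10.66968326 23.26809955] [ 0.4   -0.845  0.2  ] [ 0.52  -0.777  0.28 ] [ 0.4497 -0.8159  0.235 ]
s blk [181 170  17  26 264] [189.13636364 181.24242424] [ 0.598 -0.029  0.202] [0.65  0.023 0.247] [0.6388 0.0128 0.2387]
s blue [213 270  29  28 530] [226.97735849 283.53584906] [0.681 0.11  0.123] [0.967 0.414 0.696] [0.7074 0.1374 0.1334]
s red [ 287  245   72   63 2411] [322.62297802 275.99377852] [0.504 0.186 0.055] [0.611 0.278 0.067] [0.5624 0.234  0.0635]
```

View pics/tc0.png

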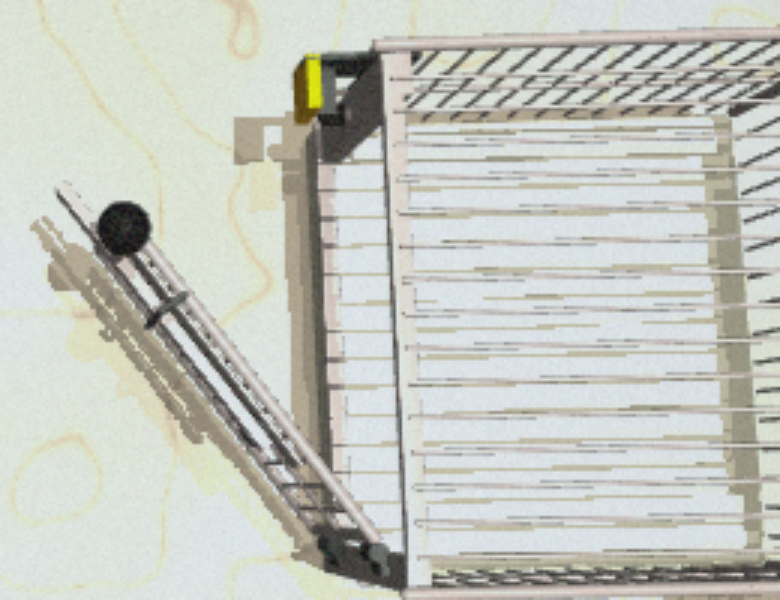

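View pics/sc0.png

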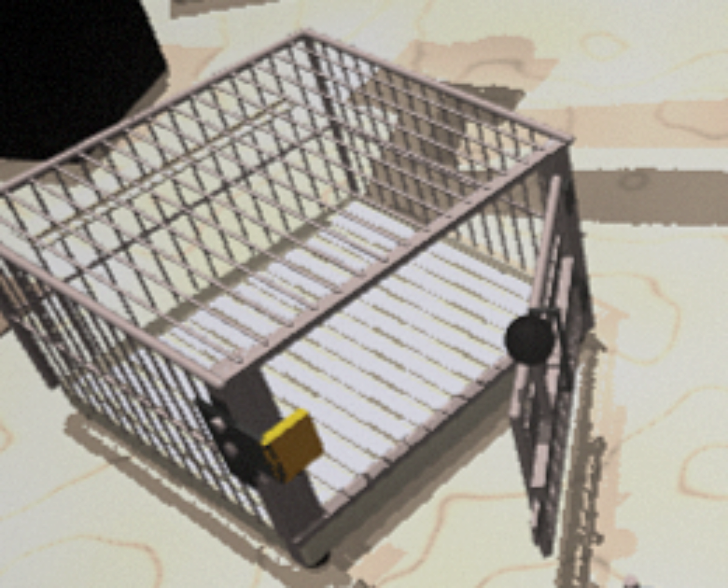

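Run:
```python
from h import *
t=load('top0'); s=load('scene0')
C=cloud(t)
# roof points
m=(t['d']>0)&(abs(C[...,2]-.197)<.01)
# front beam: per row leftmost roof pixel cols 420-440
rows=[];
for v in range(100,285,12):
    c=np.where(m[v,420:450])[0]+420
    if len(c): rows.append((v,c.min(),c.max(),*plane(t,c.min()-.5,v,.2).round(4)[:2],*plane(t,c.max()+.5,v,.2).round(4)[:2], C[v,c.min()+2,2].round(4)))
for q in rows: print(q)
g=cv2.cvtColor(t['im'],cv2.COLOR_RGB2GRAY)
cv2.imwrite('pics/g1.png',cv2.convertScaleAbs(cv2.resize(t['im'][240:300,370:460,::-1],None,fx=8,fy=8,interpolation=cv2.INTER_NEAREST),alpha=2))
cv2.imwrite('pics/g2.png',cv2.convertScaleAbs(cv2.resize(t['im'][90:150,380:470,::-1],None,fx=8,fy=8,interpolation=cv2.INTER_NEAREST),alpha=2))
cv2.imwrite('pics/g3.png',cv2.convertScaleAbs(cv2.resize(t['im'][140:270,310:430,::-1],None,fx=6,fy=4.5,interpolation=cv2.INTER_NEAREST),alpha=2))
```

```text
(100, np.int64(424), np.int64(449), np.float64(0.7463), np.float64(-0.1448), np.float64(0.7455), np.float64(-0.1904), np.float64(0.203))
(112, np.int64(426), np.int64(437), np.float64(0.7244), np.float64(-0.1476), np.float64(0.7241), np.float64(-0.1686), np.float64(0.1985))
(124, np.int64(427), np.int64(434), np.float64(0.7028), np.float64(-0.1486), np.float64(0.7026), np.float64(-0.1625), np.float64(0.1994))
(136, np.int64(428), np.int64(435), np.float64(0.6812), np.float64(-0.1496), np.float64(0.681), np.float64(-0.1635), np.float64(0.1963))
(148, np.int64(428), np.int64(435), np.float64(0.6598), np.float64(-0.1488), np.float64(0.6596), np.float64(-0.1627), np.float64(0.1974))
(160, np.int64(429), np.int64(436), np.float64(0.6385), np.float64(-0.1498), np.float64(0.6383), np.float64(-0.1637), np.float64(0.1998))
(172, np.int64(430), np.int64(437), np.float64(0.6172), np.float64(-0.1508), np.float64(0.6171), np.float64(-0.1646), np.float64(0.1993))
(184, np.int64(430), np.int64(437), np.float64(0.5961), np.float64(-0.15), np.float64(0.596), np.float64(-0.1638), np.float64(0.1978))
(
[... 396 characters left out ...]
at64(0.1999))
(232, np.int64(433), np.int64(440), np.float64(0.5127), np.float64(-0.1522), np.float64(0.5126), np.float64(-0.1658), np.float64(0.1991))
(244, np.int64(433), np.int64(441), np.float64(0.4921), np.float64(-0.1514), np.float64(0.492), np.float64(-0.1668), np.float64(0.199))
(256, np.int64(420), np.int64(441), np.float64(0.4717), np.float64(-0.1286), np.float64(0.4715), np.float64(-0.166), np.float64(0.0378))
(268, np.int64(435), np.int64(442), np.float64(0.4512), np.float64(-0.1534), np.float64(0.4511), np.float64(-0.1669), np.float64(0.1976))
(280, np.int64(434), np.int64(449), np.float64(0.4309), np.float64(-0.1509), np.float64(0.4308), np.float64(-0.1779), np.float64(0.2006))
```

View pics/g1.png

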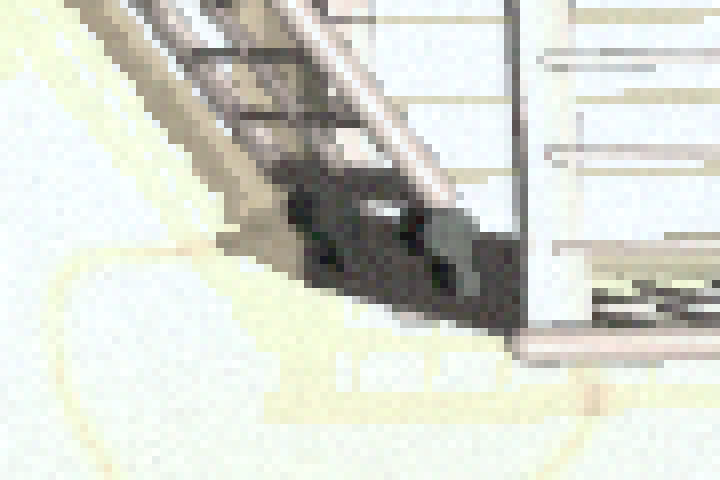

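View pics/g2.png

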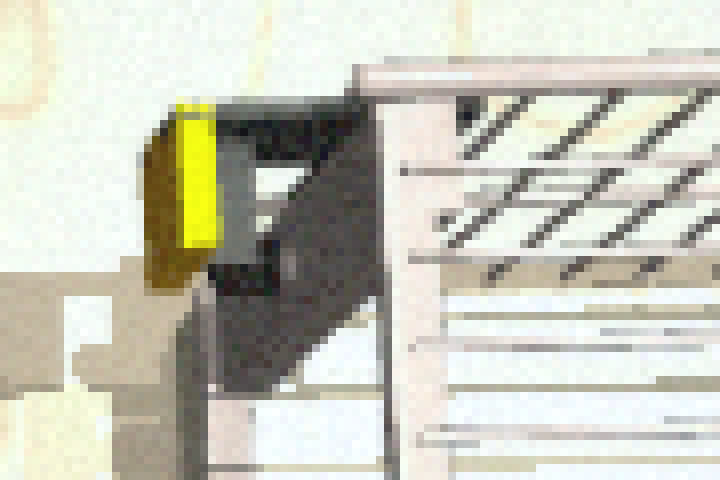

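View pics/g3.png

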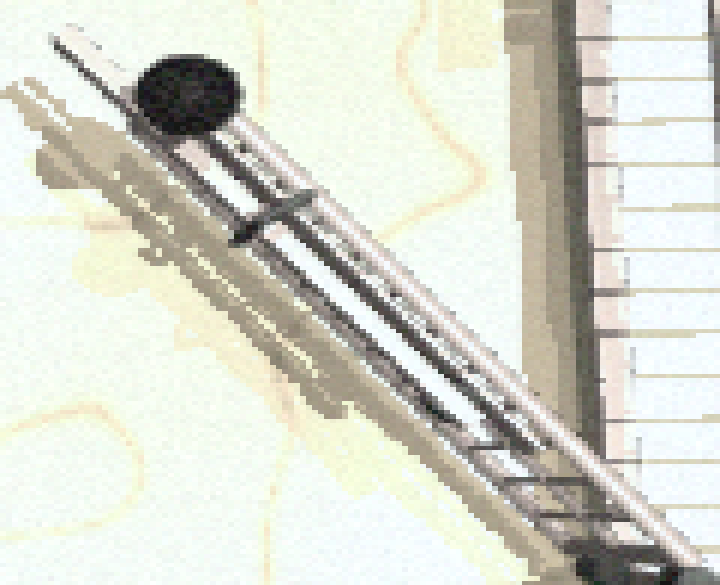

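Run:
```python
from h import *
t=load('top0'); s=load('scene0')
k=plane(t,340.5,160.8,.232); print('knob top',k, 'scene reproj',proj(s,k))
# triangulate scene circle
for z,n in((t,'t'),(s,'s')):
    g=cv2.cvtColor(z['im'],cv2.COLOR_RGB2GRAY); u,v=(340,160) if n=='t' else (190,181)
    c=g[v-20:v+20,u-20:u+20]; m=(c<18).astype(np.uint8)
    n_,l,st,ce=cv2.connectedComponentsWithStats(m); i=1+st[1:,4].argmax(); print(n,st[i],ce[i]+[u-20,v-20],np.sort(c.ravel())[:300:60])
# gate rail: g3 coords -> px; rail centre from (215,125)? lower right (680,555)
for a,b in (((300,185),(660,535)),((240,125),(690,560))):
    p=[plane(t,310+x/6-.5,140+y/4.5-.5,.188) for x,y in (a,b)]
    d=p[1]-p[0]; print(p,np.degrees(np.arctan2(d[1],d[0])))
# lip
for x,y in ((178,105),(215,105),(178,248),(215,248)):
    print('lip top',plane(t,380+x/8-.5,90+y/8-.5,.172))
for x,y in ((145,150),(145,288),): print('lip bottom outer',plane(t,380+x/8-.5,90+y/8-.5,.135))
# tray / bottom front and roof front corner
print(plane(t,380+378/8-.5,90+95/8-.5,.2),plane(t,370+518/8-.5,240+330/8-.5,.2))
P=cloud(t);
print(P[200:202,405:425,2].round(3))
```

```text
knob top [0.6324694  0.00686324 0.232     ] scene reproj (np.float64(189.7018946334133), np.float64(180.53678162890765))
t [13 13 13 17 67] [338.2238806  162.46268657] [10 15 19 24 36]
s [11 17 16 12 46] [188.26086957 185.08695652] [11 17 19 20 22]
[array([ 0.60513079, -0.03069148,  0.188     ]), array([ 0.46730069, -0.13181981,  0.188     ])] -143.73185916476712
[array([ 0.62930921, -0.01345461,  0.188     ]), array([ 0.45765636, -0.14012347,  0.188     ])] -143.57503951180425
lip top [ 0.7514996  -0.11346224  0.172     ]
lip top [ 0.75136823 -0.12190163  0.172     ]
lip top [ 0.71790677 -0.11245649  0.172     ]
lip top [ 0.71778609 -0.12086462  0.172     ]
lip bottom outer [ 0.75296509 -0.11449835  0.135     ]
lip bottom outer [ 0.71906749 -0.11351192  0.135     ]
[ 0.74366448 -0.15045575  0.2       ] [ 0.42966009 -0.15214001  0.2       ]
[[0.019 0.026 0.032 0.042 0.042 0.044 0.042 0.041 0.043 0.041 0.041 0.04
  0.039 0.041 0.035 0.041 0.04  0.037 0.04  0.04 ]
 [0.016 0.022 0.033 0.038 0.04  0.042 0.04  0.045 0.043 0.04  0.037 0.039
  0.038 0.036 0.039 0.038 0.037 0.039 0.037 0.04 ]]
```

Run:
```python
from h import *
t=load('top0'); s=load('scene0')
g=cv2.cvtColor(t['im'],cv2.COLOR_RGB2GRAY).astype(float)
# subpixel: position of strongest dark->light edge near beam left edge, and right edge
L=[]
for v in range(126,262,2):
    row=cv2.GaussianBlur(g[v:v+1,415:460],(5,1),0)[0]; gr=np.diff(row)
    i=gr[6:25].argmax()+6
    a,b,c=gr[i-1],gr[i],gr[i+1]; o=.5*(a-c)/(a-2*b+c)
    L.append((v,415+i+.5+o))
L=np.array(L); 
W=np.array([plane(t,u,v,.2)[:2] for v,u in L])
vx,vy,x0,y0=cv2.fitLine(W.astype(np.float32),cv2.DIST_HUBER,0,.001,.001).ravel()
print('top beam edge ang',np.degrees(np.arctan2(vy,vx)),x0,y0, 'resid',np.std((W-[x0,y0])@[-vy,vx]))
for z,n in((t,'t'),(s,'s')):
    P=cloud(z).reshape(-1,3); P=P[z['d'].ravel()>0]
    for lo,hi in((.193,.206),):
        Q=P[(P[:,2]>lo)&(P[:,2]<hi)&(abs(P[:,1]+.157)<.012)&(P[:,0]>.46)&(P[:,0]<.70)]
        Q=Q.astype(np.float32); l=cv2.fitLine(Q[:,:2],cv2.DIST_HUBER,0,.001,.001).ravel()
        print(n,len(Q),'ang',np.degrees(np.arctan2(l[1],l[0])),l[2:], 'y range',np.percentile((Q[:,:2]-l[2:])@np.array([-l[1],l[0]]),[2,98]),np.median(Q[:,2]))
# gate rail line
    Q=P[(P[:,2]>.18)&(P[:,2]<.198)]
    dirn=np.array([np.cos(np.radians(36.35)),np.sin(np.radians(36.35))]); o=np.array([.605,-.0307])
    e=(Q[:,:2]-o)@np.array([-dirn[1],dirn[0]]); a=(Q[:,:2]-o)@dirn
    Q=Q[(abs(e)<.009)&(a>-.16)&(a<.03)].astype(np.float32); l=cv2.fitLine(Q[:,:2],cv2.DIST_HUBER,0,.001,.001).ravel()
    print(n,'gate',len(Q),np.degrees(np.arctan2(l[1],l[0])),l[2:],np.median(Q[:,2]))
    # lip
    hsv=cv2.cvtColor(z['im'],cv2.COLOR_RGB2HSV).reshape(-1,3)[z['d'].ravel()>0]
    y=(hsv[:,0]>18)&(hsv[:,0]<36)&(hsv[:,1]>130)
    Q=P[y&(abs(P[:,2]-.155)<.025)&(P[:,1]<-.09)&(P[:,0]>.7)]
    Qt=Q[Q[:,2]>.168]; print(n,'lip top',len(Qt),Qt.min(0),Qt.max(0),np.median(Qt,0),'face',np.median(Q[Q[:,2]<.165],0))
    # post
Q=cloud(s);
```

```text
top beam edge ang 0.9276041 0.600612 -0.15373406 resid 0.000989359629118445
t 1127 ang 1.0355215 [ 0.59816533 -0.15811223] y range [-0.00822996  0.00573963] 0.1993865
t gate 500 36.393448 [ 0.5516632  -0.07017595] 0.18958616
t lip top 86 [ 0.71763903 -0.12182189  0.168662  ] [ 0.75067524 -0.11343721  0.17514067] [ 0.73343474 -0.116776    0.17215745] face [ 0.7296802  -0.11394991  0.15042435]
s 760 ang 1.2497866 [ 0.6078526  -0.15569372] y range [-0.01089105  0.00545692] 0.1981856
s gate 187 36.68067 [ 0.52456105 -0.09003636] 0.18881768
s lip top 69 [ 0.71990901 -0.12266177  0.16844901] [ 0.75348495 -0.1115337   0.17341887] [ 0.73703012 -0.11651131  0.1713903 ] face [ 0.73096834 -0.11376062  0.15008709]
```

Two views agree on these estimates:
- The knob is at (0.6325, 0.0069, 0.232).
- The hinge is near (0.4485, -0.1463).
- The cage yaw is about 1.0°, and the gate is about 35.4° open.
- The keeper lip's inner face is at cage y ≈ 26 mm.

Next I move up and over.

>>> move_arm(increments="-1 0 -0.045 0 0 0 0; -1 0.01 -0.09 0.01 0 0 0; -1 0.045 -0.09 0.03 0 0 0; -1 0.08 -0.09 0.055 0 0 0; -1 0.12 -0.09 0.08 0 0 0; -1 0.16 -0.09 0.11 0 0 0; -1 0.2 -0.09 0.14 0 0 0; -1 0.24 -0.09 0.165 0 0 0")

```text
time_s: 0.95
tcp_pos: [0.3818, -0.3497, 0.3126]
ee_rot: [[0.941, 0.0, -0.338], [0.338, 0.0, 0.941], [0.0, -1.0, 0.0]]
wrist_force: [1.2, -0.7, 0.3]
gripper_width: 0.999
```

>>> move_arm(increments="-1 0.035 0 0.025 0 0 0; -1 0.07 0 0.05 0 0 0; -1 0.11 0 0.075 0 0 0; -1 0.15 0 0.105 0 0 0; -1 0.19 0 0.135 0 0 0; -1 0.23 0 0.16 0 0 0; -1 0.265 0 0.185 0 0 0; -1 0.3 0 0.21 0 0 0")

```text
time_s: 1.75
tcp_pos: [0.5934, -0.0509, 0.3122]
ee_rot: [[0.941, -0.001, -0.338], [0.338, 0.0, 0.941], [-0.001, -1.0, 0.0]]
wrist_force: [0.3, -1.1, 0.1]
gripper_width: 0.998
```

>>> move_arm(increments="-1 0.025 0 0.017 0 -0.1 0; -1 0.047 0 0.033 0 -0.2 0; -1 0.057 0 0.042 0 -0.29 0; -1 0.057 0 0.042 0 -0.29 0; -1 0.057 0 0.042 0 -0.29 0")

```text
time_s: 2.25
tcp_pos: [0.6318, 0.0059, 0.3121]
ee_rot: [[0.806, -0.001, -0.592], [0.592, -0.0, 0.806], [-0.001, -1.0, 0.0]]
wrist_force: [-0.1, -0.1, 0.5]
gripper_width: 1.001
```

```bash
cat > snap.py <<'E'
import sys
from station import sense, capture, camera_params, r
import cv2, numpy as np
def snap(n,tag):
    p=camera_params(n); im,d=capture(n)
    cv2.imwrite(f"pics/{tag}.png",cv2.convertScaleAbs(im[:,:,::-1],alpha=1.8)); np.savez(f"pics/{tag}.npz",im=im,d=d,**{k:np.array(v) for k,v in p.items()})
if __name__=="__main__":
    for a in sys.argv[1:]:
        n,tag=a.split(':'); snap(n,tag)
    s=sense(); print(s['time_s'],s['tcp_pos'],s['wrist_force'],s['moment'])
E
python3 snap.py wrist:w1
```

```text
2.3 [0.63172196 0.00544315 0.31243225] [-0.28479866 -0.12227911  0.07105407] [ 0.04069324  0.01489457 -0.0524166 ]
```

View pics/w1.png

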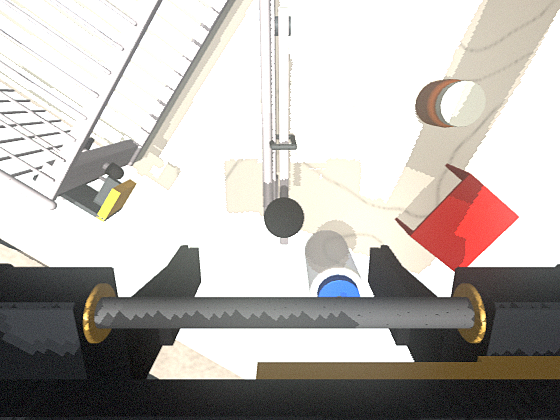

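The knob is at (284,217) in the wrist view. It sits midway between the fingers and the gate runs straight up the picture, so the jaws are square to it. I check its position on the z = 0.232 plane.

Run:
```python
from h import *
w=load('w1'); 
u,v,w_,h_=0,0,0,0
g=cv2.cvtColor(w['im'],cv2.COLOR_RGB2GRAY); m=(g[190:243,250:320]<25).astype(np.uint8)
n,l,st,ce=cv2.connectedComponentsWithStats(m);i=1+st[1:,4].argmax();print(st[i],ce[i]+[250,190]); print(plane(w,*(ce[i]+[250,190]),.232))
k=np.array([.6325,.0069,.232]);print(proj(w,k))
# lip top corners in wrist
hsv=cv2.cvtColor(w['im'],cv2.COLOR_RGB2HSV); y=((hsv[...,0]>20)&(hsv[...,0]<35)&(hsv[...,1]>150)&(hsv[...,2]>60)).astype(np.uint8); y[:,200:]=0
print(np.argwhere(y)[:, ::-1].min(0),np.argwhere(y)[:, ::-1].max(0))
cv2.imwrite('pics/w1c.png',cv2.convertScaleAbs(cv2.resize(w['im'][130:230,40:190,::-1],None,fx=5,fy=5,interpolation=cv2.INTER_NEAREST),alpha=1.5))
```

```text
Traceback (most recent call last):
ValueError: attempt to get argmax of an empty sequence
```

Run:
```python
from h import *
w=load('w1'); 
print(plane(w,283.5,216.5,.232), proj(w,[.6325,.0069,.232]))
cv2.imwrite('pics/w1c.png',cv2.resize(w['im'][130:230,40:190,::-1],None,fx=5,fy=5,interpolation=cv2.INTER_NEAREST))
```

```text
[0.63294904 0.00728039 0.232     ] (np.float64(283.444817182178), np.float64(215.74723181746785))
```

View pics/w1c.png

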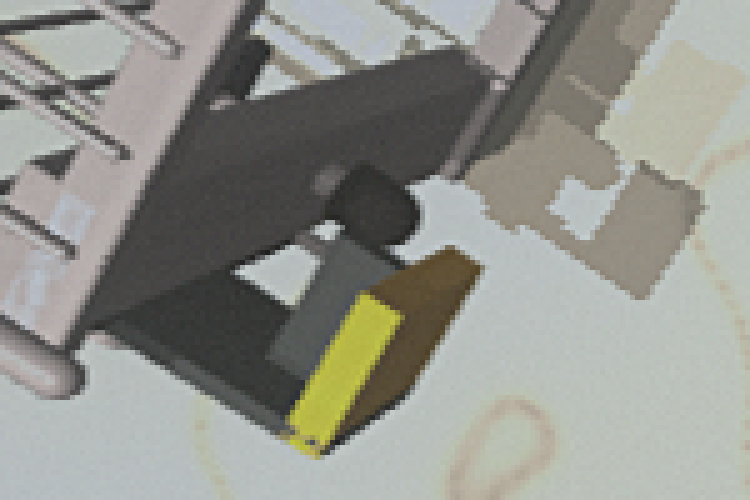

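Run:
```python
from h import *
w=load('w1'); y=np.radians(1.0); O=np.array([.4486,-.1523]); R=np.array([[np.cos(y),np.sin(y)],[-np.sin(y),np.cos(y)]])
for x,v in ((362,292),(405,315),(287,425),(322,457)):
    p=plane(w,40+x/5-.5,130+v/5-.5,.172); print(p.round(4),(R@(p[:2]-O)*1000).round(1))
# floor inner corners z .157 
for x,v in ((330,235),(268,352)):
    p=plane(w,40+x/5-.5,130+v/5-.5,.157); print('floor',(R@(p[:2]-O)*1000).round(1))
# roof beam front edge z .2: (255,10)->(75,345)
for x,v in ((255,10),(80,340)):
    p=plane(w,40+x/5-.5,130+v/5-.5,.2); print('beam',(R@(p[:2]-O)*1000).round(1))
```

```text
[ 0.719  -0.1204  0.172 ] [270.9  27.1]
[ 0.7182 -0.1122  0.172 ] [270.3  35.4]
[ 0.7496 -0.1196  0.172 ] [301.5  27.4]
[ 0.7514 -0.1115  0.172 ] [303.5  35.5]
floor [272.   13.3]
floor [299.4  14. ]
beam [225.7   0.4]
beam [290.8   0.6]
```

>>> move_arm(increments="-1 0.002 0.03 0.001 0 0 0; -1 0.002 0.06 0.001 0 0 0; -1 0.002 0.085 0.001 0 0 0; -1 0.002 0.098 0.001 0 0 0; -1 0.002 0.098 0.001 0 0 0; 0 0.002 0.098 0.001 0 0 0; 0.2 0.002 0.098 0.001 0 0 0; 0.2 0.002 0.098 0.001 0 0 0")

```text
time_s: 3.1
tcp_pos: [0.6339, 0.0081, 0.2161]
ee_rot: [[0.805, 0.003, -0.593], [0.593, 0.001, 0.805], [0.003, -1.0, -0.001]]
wrist_force: [-0.7, 0.1, 0.2]
gripper_width: 0.809
```

```bash
python3 snap.py wrist:w2
```

```text
3.15 [0.63372053 0.00816016 0.21583063] [0.74558775 0.02113665 0.4500248 ] [-0.00501675  0.02464495  0.03109039]
```

View pics/w2.png

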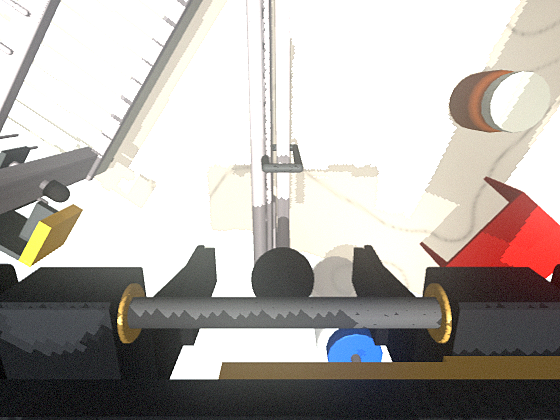

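The ball is centred between the fingers, at (283,274). I lower 2 mm and close.

>>> move_arm(increments="0.5 0 0.002 0 0 0 0; 1 0 0.002 0 0 0 0; 1 0 0.002 0 0 0 0; 1 0 0.002 0 0 0 0; 1 0 0.002 0 0 0 0; 1 0 0.002 0 0 0 0; 1 0 0.002 0 0 0 0; 1 0 0.002 0 0 0 0")

```text
time_s: 3.95
tcp_pos: [0.6332, 0.008, 0.2125]
ee_rot: [[0.805, 0.0, -0.593], [0.593, -0.0, 0.805], [0.0, -1.0, -0.0]]
wrist_force: [0.1, 0.1, 0.4]
gripper_width: 0.322
```

>>> move_arm(increments="1 -0.002 -0.004 0 0 0 0; 1 -0.004 -0.008 0 0 0 0; 1 -0.006 -0.0115 0 0 0 0; 1 -0.008 -0.015 0 0 0 0; 1 -0.01 -0.018 0 0 0 0; 1 -0.0125 -0.0215 0 0 0 0; 1 -0.0125 -0.0215 0 0 0 0")

```text
time_s: 4.65
tcp_pos: [0.6229, 0.0004, 0.2346]
ee_rot: [[0.805, 0.0, -0.593], [0.593, 0.0, 0.805], [0.0, -1.0, -0.0]]
wrist_force: [0.5, 1.1, -1.8]
gripper_width: 0.323
```

```bash
python3 snap.py scene:s2 top:t2
python3 - <<'E'
import cv2
im=cv2.imread('pics/s2.png');cv2.imwrite('pics/s2c.png',cv2.resize(im[60:270,60:320],None,fx=2.8,fy=2.8))
E
```

```text
4.75 [0.62312995 0.00062801 0.2341618 ] [ 1.066175    1.93746867 -1.81395599] [ 0.23020077 -0.31198123 -0.02603377]
```

View pics/s2c.png

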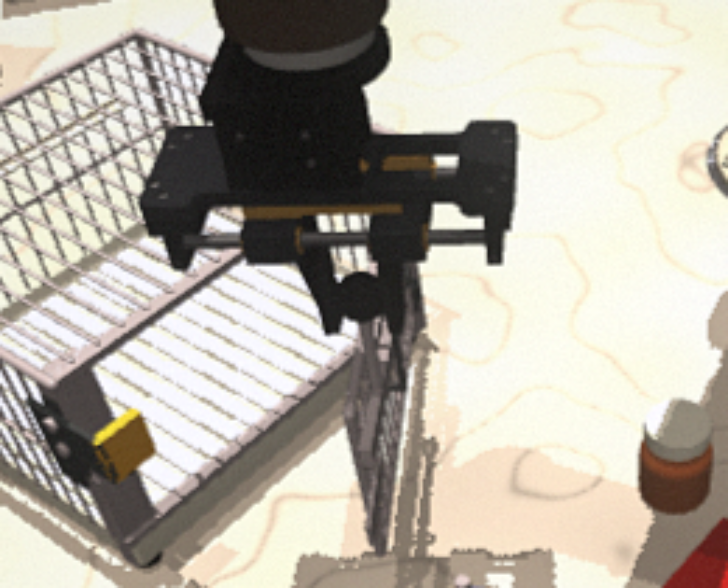

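Bar and knob are lifted, with a load of about 1.8 N as expected. I lift further, then start the swing.

>>> move_arm(increments="1 -0.0025 -0.0035 0 0 0 0; 1 -0.005 -0.007 0 0 0 0; 1 -0.0074 -0.01 0 0 0 0; 1 -0.0074 -0.01 0 0 0 0; 1 -0.0074 -0.01 0 0 0 0")

```text
time_s: 5.25
tcp_pos: [0.617, -0.0039, 0.2441]
ee_rot: [[0.805, -0.0, -0.593], [0.593, 0.0, 0.805], [-0.0, -1.0, 0.0]]
wrist_force: [0.2, -0.2, -2.8]
gripper_width: 0.321
```

>>> move_arm(increments="1 0.0004 0 -0.011 0 0.05 0; 1 0.0003 0 -0.0221 0 0.1 0; 1 -0.0004 0 -0.0331 0 0.15 0; 1 -0.0016 0 -0.044 0 0.2 0; 1 -0.0034 0 -0.0549 0 0.25 0; 1 -0.0057 0 -0.0657 0 0.3 0; 1 -0.0086 0 -0.0764 0 0.35 0; 1 -0.0119 0 -0.0869 0 0.4 0")

```text
time_s: 6.05
tcp_pos: [0.6596, -0.0808, 0.2438]
ee_rot: [[0.973, 0.0, -0.231], [0.231, 0.0, 0.973], [0.0, -1.0, 0.0]]
wrist_force: [0.8, 1.0, -1.6]
gripper_width: 0.328
```

```bash
python3 snap.py scene:s3
python3 - <<'E'
import cv2
im=cv2.imread('pics/s3.png');cv2.imwrite('pics/s3c.png',cv2.resize(im[60:270,60:320],None,fx=2.8,fy=2.8))
E
```

```text
6.1 [ 0.6600956  -0.0824475   0.24383738] [ 1.75883941 -0.41964118 -1.40841758] [ 0.02711387 -0.52050339 -0.12144172]
```

View pics/s3c.png

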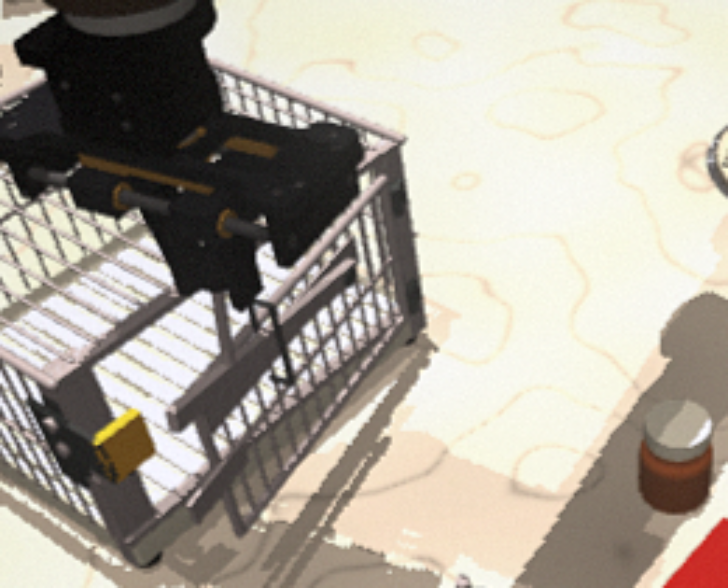

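>>> move_arm(increments="1 0.0003 0 -0.0066 0 0.03 0; 1 0.0004 0 -0.0132 0 0.06 0; 1 0.0004 0 -0.0199 0 0.09 0; 1 0.0001 0 -0.0265 0 0.12 0; 1 -0.0002 0 -0.0305 0 0.138 0; 1 -0.0004 0 -0.0331 0 0.15 0; 1 -0.0004 0 -0.0331 0 0.15 0; 1 -0.0004 0 -0.0331 0 0.15 0")

```text
time_s: 6.9
tcp_pos: [0.6667, -0.1132, 0.2443]
ee_rot: [[0.996, 0.001, -0.085], [0.085, -0.0, 0.996], [0.001, -1.0, -0.0]]
wrist_force: [2.1, 0.5, -0.8]
gripper_width: 0.327
```

```bash
cat > g.py <<'E'
from station import sense
import numpy as np
H=np.array([.4485,-.1463]); YAW=np.radians(1.0)
F=[]
s=sense(); p=s['tcp_pos'];d=p[:2]-H
a=np.arctan2(d[1],d[0]); print('t',s['time_s'],'tcp',p.round(4),'rad',np.hypot(*d).round(4),'gate',(a-YAW-np.arcsin(.014/np.hypot(*d))).round(4))
R=s['ee_rot']; print('F world',s['wrist_force'].round(2),'F tool',(R.T@s['wrist_force']).round(2),'M',s['moment'].round(3),'yaw',np.degrees(np.arctan2(R[1,0],R[0,0])).round(2))
E
python3 g.py
```

```text
t 6.9 tcp [ 0.6667 -0.1132  0.2443] rad 0.2207 gate 0.0694
F world [ 2.07  0.48 -0.83] F tool [2.1  0.83 0.3 ] M [ 0.051 -0.775 -0.052] yaw 4.86
```

>>> move_arm(increments="1 0 0 -0.002 0 0.009 0; 1 0 0 -0.004 0 0.018 0; 1 0 0 -0.005 0 0.0225 0; 1 0 0 -0.006 0 0.027 0; 1 0 0 -0.007 0 0.0315 0; 1 0 0 -0.007 0 0.0315 0; 1 0 0 -0.007 0 0.0315 0; 1 0 0 -0.007 0 0.0315 0")

```text
time_s: 7.7
tcp_pos: [0.6674, -0.1202, 0.2444]
ee_rot: [[0.999, 0.001, -0.053], [0.053, -0.0, 0.999], [0.001, -1.0, -0.0]]
wrist_force: [4.3, 0.4, -0.7]
gripper_width: 0.322
```

```bash
python3 g.py; python3 snap.py top:t4 scene:s4
python3 - <<'E'
import cv2
im=cv2.imread('pics/s4.png');cv2.imwrite('pics/s4c.png',cv2.resize(im[120:270,40:240],None,fx=3.5,fy=3.5))
im=cv2.imread('pics/t4.png');cv2.imwrite('pics/t4c.png',cv2.resize(im[90:190,350:450],None,fx=6,fy=6))
E
```

```text
t 7.7 tcp [ 0.6674 -0.1202  0.2444] rad 0.2205 gate 0.0377
F world [ 4.26  0.36 -0.69] F tool [4.27 0.7  0.13] M [ 0.111 -1.329 -0.143] yaw 3.05
7.8 [ 0.66743188 -0.1201878   0.24445001] [3.94810706 0.69204254 0.82797329] [ 0.169072   -1.36965993 -0.02254675]
```

View pics/s4c.png

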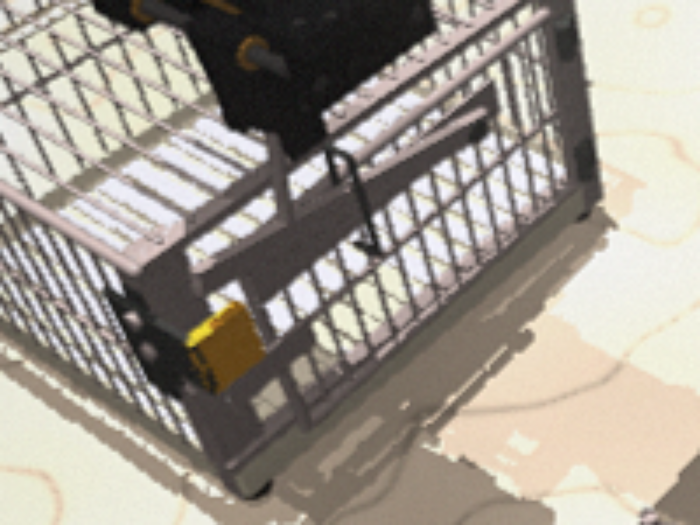

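View pics/t4c.png

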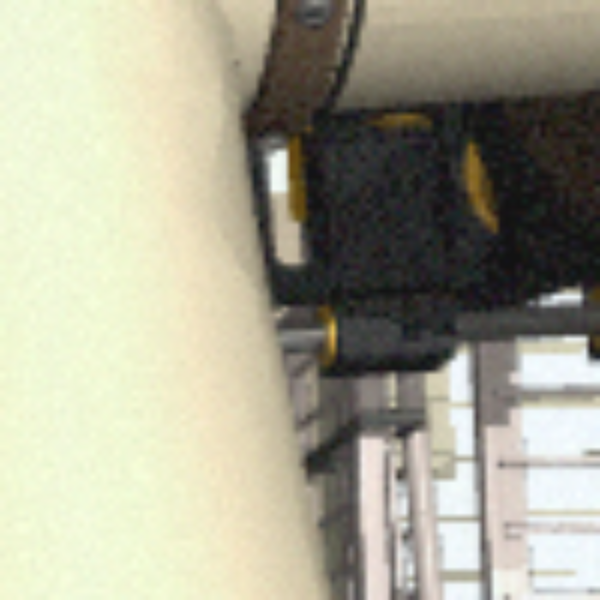

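The bar is over the lip and clear of it, and the gate is about 0.038 rad from zero. I relieve the 4 N radial pull and creep in.

>>> move_arm(increments="1 0.0008 0 0 0 0 0; 1 0.0015 0 0 0 0 0; 1 0.0015 0 -0.0005 0 0.0022 0; 1 0.0015 0 -0.001 0 0.0045 0; 1 0.0015 0 -0.0015 0 0.0068 0; 1 0.0015 0 -0.002 0 0.009 0; 1 0.0015 0 -0.002 0 0.009 0; 1 0.0015 0 -0.002 0 0.009 0")

```text
time_s: 8.6
tcp_pos: [0.6682, -0.122, 0.2437]
ee_rot: [[0.999, -0.001, -0.044], [0.044, 0.0, 0.999], [-0.001, -1.0, 0.0]]
wrist_force: [1.5, 0.7, -1.1]
gripper_width: 0.325
```

```bash
python3 g.py
```

```text
t 8.6 tcp [ 0.6682 -0.122   0.2437] rad 0.2211 gate 0.0293
F world [ 1.53  0.73 -1.1 ] F tool [1.57 1.1  0.67] M [ 0.255 -0.61  -0.048] yaw 2.53
```

>>> move_arm(increments="1 0.0005 0 -0.0005 0 0.0022 0; 1 0.0005 0 -0.001 0 0.0045 0; 1 0.0005 0 -0.0015 0 0.0068 0; 1 0.0005 0 -0.0015 0 0.0068 0; 1 0.0005 0 -0.0015 0 0.0068 0; 1 0.0005 0 -0.0015 0 0.0068 0")

```text
time_s: 9.2
tcp_pos: [0.6686, -0.1235, 0.2436]
ee_rot: [[0.999, -0.002, -0.037], [0.037, 0.0, 0.999], [-0.002, -1.0, 0.0]]
wrist_force: [-0.5, -0.4, -3.6]
gripper_width: 0.321
```

```bash
python3 g.py
```

```text
t 9.2 tcp [ 0.6686 -0.1235  0.2436] rad 0.2213 gate 0.0225
F world [-0.48 -0.39 -3.64] F tool [-0.49  3.64 -0.37] M [ 0.107 -0.008 -0.055] yaw 2.14
```

>>> move_arm(increments="1 0 0 -0.0005 0 0.0022 0; 1 0 0 -0.001 0 0.0045 0; 1 0 0 -0.001 0 0.0045 0; 1 0 0 -0.001 0 0.0045 0; 1 0 0 -0.001 0 0.0045 0")

```text
time_s: 9.7
tcp_pos: [0.6687, -0.1245, 0.2436]
ee_rot: [[0.999, -0.002, -0.033], [0.033, 0.0, 0.999], [-0.002, -1.0, 0.0]]
wrist_force: [-1.5, 0.0, -4.8]
gripper_width: 0.326
```

```bash
python3 g.py
```

```text
t 9.7 tcp [ 0.6687 -0.1245  0.2436] rad 0.2213 gate 0.0179
F world [-1.49  0.03 -4.79] F tool [-1.48  4.79  0.08] M [ 0.06   0.447 -0.073] yaw 1.88
```

>>> move_arm(increments="1 -0.0005 0.0005 -0.0005 0 0.0022 0; 1 -0.0005 0.0005 -0.001 0 0.0045 0; 1 -0.0005 0.0005 -0.001 0 0.0045 0; 1 -0.0005 0.0005 -0.001 0 0.0045 0; 1 -0.0005 0.0005 -0.001 0 0.0045 0")

```text
time_s: 10.2
tcp_pos: [0.6688, -0.1252, 0.2436]
ee_rot: [[1.0, 0.0, -0.029], [0.029, 0.0, 1.0], [0.0, -1.0, 0.0]]
wrist_force: [-1.2, 2.1, -3.5]
gripper_width: 0.324
```

```bash
python3 g.py
```

```text
t 10.2 tcp [ 0.6688 -0.1252  0.2436] rad 0.2213 gate 0.0145
F world [-1.19  2.13 -3.47] F tool [-1.13  3.47  2.17] M [ 0.469  0.21  -0.085] yaw 1.64
```

>>> move_arm(increments="1 0 0 -0.0003 0 0.0013 0; 1 0 0 -0.0007 0 0.003 0; 1 0 0 -0.0007 0 0.003 0; 1 0 0 -0.0007 0 0.003 0; 1 0 0 -0.0007 0 0.003 0")

```text
time_s: 10.7
tcp_pos: [0.6689, -0.1259, 0.2436]
ee_rot: [[1.0, 0.0, -0.026], [0.026, 0.0, 1.0], [0.0, -1.0, 0.0]]
wrist_force: [-1.0, 3.8, -3.3]
gripper_width: 0.327
```

```bash
for i in 1; do python3 g.py; done
```

```text
t 10.7 tcp [ 0.6689 -0.1259  0.2436] rad 0.2214 gate 0.0116
F world [-1.03  3.76 -3.27] F tool [-0.94  3.27  3.78] M [ 0.981  0.162 -0.049] yaw 1.47
```

Buffer touched: the force rises about 2.4 N per mm at the knob, as the buffer figures predict. It is in by about 1.1 mm, and I ease in another 1.7 mm at the knob to reach about 3.3 mm.

>>> move_arm(increments="1 0 0 -0.0004 0 0.0018 0; 1 0 0 -0.0008 0 0.0036 0; 1 0 0 -0.0012 0 0.0054 0; 1 0 0 -0.0012 0 0.0054 0; 1 0 0 -0.0012 0 0.0054 0")

```text
time_s: 11.2
tcp_pos: [0.669, -0.1269, 0.2436]
ee_rot: [[1.0, 0.0, -0.02], [0.02, 0.001, 1.0], [0.0, -1.0, 0.001]]
wrist_force: [-0.8, 4.9, -3.4]
gripper_width: 0.32
```

```bash
python3 g.py
```

```text
t 11.2 tcp [ 0.669  -0.1269  0.2436] rad 0.2214 gate 0.0072
F world [-0.84  4.9  -3.44] F tool [-0.74  3.44  4.91] M [1.42  0.11  0.006] yaw 1.16
```

>>> move_arm(increments="1 0 0 -0.0004 0 0.0018 0; 1 0 0 -0.0008 0 0.0036 0; 1 0 0 -0.0008 0 0.0036 0; 1 0 0 -0.0008 0 0.0036 0; 1 0 0 -0.0008 0 0.0036 0")

```text
time_s: 11.7
tcp_pos: [0.6691, -0.1273, 0.2435]
ee_rot: [[1.0, 0.001, -0.017], [0.017, 0.001, 1.0], [0.001, -1.0, 0.001]]
wrist_force: [-0.7, 5.5, -3.3]
gripper_width: 0.326
```

```bash
python3 g.py
```

```text
t 11.7 tcp [ 0.6691 -0.1273  0.2435] rad 0.2214 gate 0.0052
F world [-0.75  5.51 -3.28] F tool [-0.65  3.29  5.52] M [1.679 0.049 0.028] yaw 0.97
```

>>> move_arm(increments="1 0 0 -0.0004 0 0.001 0; 1 0 0 -0.0008 0 0.002 0; 1 0 0 -0.0012 0 0.002 0; 1 0 0 -0.0012 0 0.002 0; 1 0 0 -0.0012 0 0.002 0")

```text
time_s: 12.2
tcp_pos: [0.6692, -0.128, 0.2435]
ee_rot: [[1.0, 0.001, -0.015], [0.015, 0.002, 1.0], [0.001, -1.0, 0.002]]
wrist_force: [-0.5, 7.8, -2.8]
gripper_width: 0.322
```

```bash
python3 g.py; python3 snap.py scene:s5
python3 - <<'E'
import cv2
im=cv2.imread('pics/s5.png');cv2.imwrite('pics/s5c.png',cv2.resize(im[130:270,40:200],None,fx=4.2,fy=4.2))
E
```

```text
t 12.2 tcp [ 0.6692 -0.128   0.2435] rad 0.2214 gate 0.0022
F world [-0.5   7.85 -2.76] F tool [-0.38  2.77  7.85] M [2.035 0.141 0.013] yaw 0.87
12.25 [ 0.6691923  -0.12794256  0.24347369] [-1.4086688   6.79592471 -2.96709038] [ 2.05148923  0.09348638 -0.03245213]
```

View pics/s5c.png

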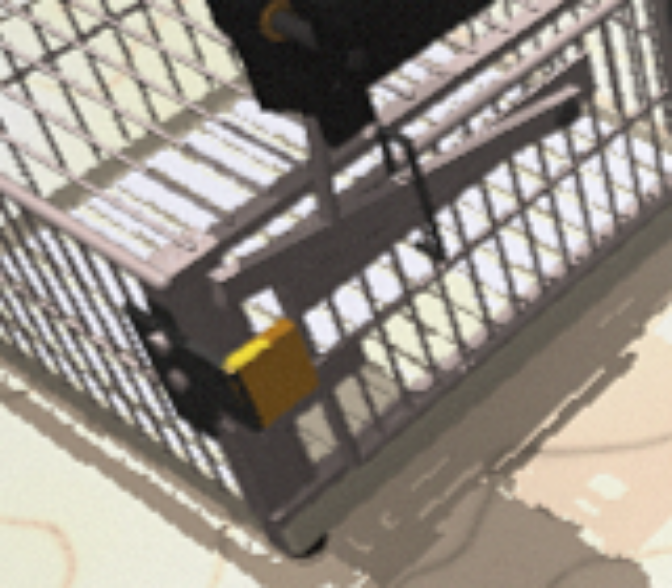

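The bar end is above the lip and behind it. The buffer is in by about 3 to 3.5 mm (about 5.5 N). I lower along the arc.

>>> move_arm(increments="1 0.0015 0.0018 0 0 0 0; 1 0.0029 0.0037 0 0 0 0; 1 0.0045 0.0058 0 0 0 0; 1 0.006 0.0079 0 0 0 0; 1 0.0074 0.0099 0 0 0 0; 1 0.0074 0.0099 0 0 0 0; 1 0.0074 0.0099 0 0 0 0")

```text
time_s: 12.95
tcp_pos: [0.6765, -0.1278, 0.2336]
ee_rot: [[1.0, 0.0, -0.015], [0.015, 0.002, 1.0], [0.0, -1.0, 0.002]]
wrist_force: [-1.0, 6.9, -2.3]
gripper_width: 0.324
```

```bash
python3 g.py
```

```text
t 12.95 tcp [ 0.6765 -0.1278  0.2336] rad 0.2287 gate 0.0021
F world [-1.04  6.87 -2.31] F tool [-0.93  2.32  6.88] M [ 2.15   0.184 -0.063] yaw 0.87
```

>>> move_arm(increments="1 0.001 0.0015 0 0 0 0; 1 0.002 0.003 0 0 0 0; 1 0.003 0.0045 0 0 0 0; 1 0.0043 0.0065 0 0 0 0; 1 0.0043 0.0065 0 0 0 0; 1 0.0043 0.0065 0 0 0 0")

```text
time_s: 13.55
tcp_pos: [0.6807, -0.1278, 0.2272]
ee_rot: [[1.0, -0.0, -0.015], [0.015, 0.002, 1.0], [0.0, -1.0, 0.002]]
wrist_force: [-0.8, 8.2, -1.4]
gripper_width: 0.323
```

```bash
python3 g.py
```

```text
t 13.55 tcp [ 0.6807 -0.1278  0.2272] rad 0.2329 gate 0.0019
F world [-0.8   8.21 -1.37] F tool [-0.67  1.39  8.22] M [2.06  0.355 0.013] yaw 0.88
```

>>> move_arm(increments="1 0.001 0.0013 0 0 0 0; 1 0.0018 0.0025 0 0 0 0; 1 0.0025 0.0037 0 0 0 0; 1 0.003 0.0047 0 0 0 0; 1 0.003 0.0047 0 0 0 0; 1 0.003 0.0047 0 0 0 0")

```text
time_s: 14.15
tcp_pos: [0.6834, -0.1278, 0.2225]
ee_rot: [[1.0, -0.001, -0.015], [0.015, 0.002, 1.0], [-0.001, -1.0, 0.002]]
wrist_force: [-1.1, 6.9, -1.5]
gripper_width: 0.322
```

```bash
python3 g.py; python3 snap.py scene:s6
python3 - <<'E'
import cv2
im=cv2.imread('pics/s6.png');cv2.imwrite('pics/s6c.png',cv2.resize(im[130:270,40:200],None,fx=4.2,fy=4.2))
E
```

```text
t 14.15 tcp [ 0.6834 -0.1278  0.2225] rad 0.2356 gate 0.0015
F world [-1.06  6.94 -1.51] F tool [-0.96  1.52  6.95] M [ 2.066  0.467 -0.01 ] yaw 0.87
14.2 [ 0.6833821  -0.12782252  0.22250801] [-1.30221752  8.22213223 -2.61730487] [ 2.09779508  0.55337099 -0.04948858]
```

View pics/s6c.png

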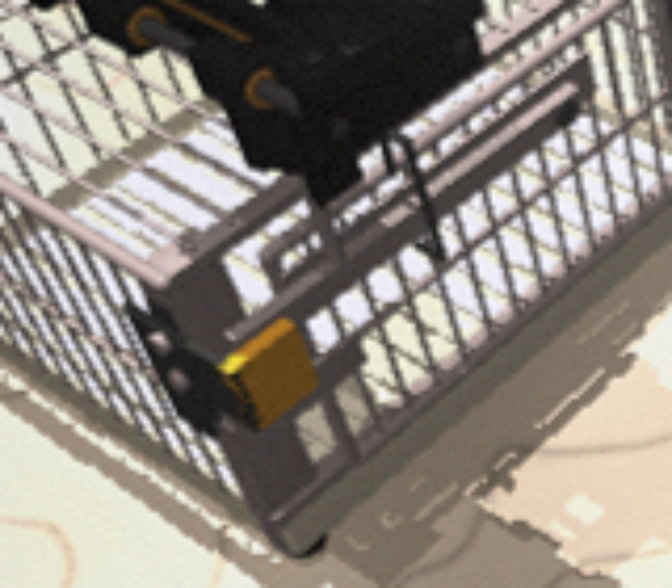

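The bar is now down behind the yellow lip, at about (280,340) in the crop. I go the last bit down by feel.

>>> move_arm(increments="1 0.0002 0.0004 0 0 0 0; 1 0.0004 0.0008 0 0 0 0; 1 0.0006 0.0012 0 0 0 0; 1 0.0006 0.0012 0 0 0 0; 1 0.0006 0.0012 0 0 0 0")

```text
time_s: 14.7
tcp_pos: [0.684, -0.1278, 0.2214]
ee_rot: [[1.0, -0.0, -0.015], [0.015, 0.001, 1.0], [-0.0, -1.0, 0.002]]
wrist_force: [-1.4, 7.8, -0.5]
gripper_width: 0.324
```

```bash
python3 g.py
```

```text
t 14.7 tcp [ 0.684  -0.1278  0.2214] rad 0.2363 gate 0.0015
F world [-1.44  7.78 -0.52] F tool [-1.32  0.53  7.8 ] M [ 2.08   0.514 -0.031] yaw 0.87
```

>>> move_arm(increments="1 0.0002 0.0004 0 0 0 0; 1 0.0003 0.0008 0 0 0 0; 1 0.0003 0.0008 0 0 0 0; 1 0.0003 0.0008 0 0 0 0")

```text
time_s: 15.1
tcp_pos: [0.6843, -0.1278, 0.2209]
ee_rot: [[1.0, -0.0, -0.015], [0.015, 0.001, 1.0], [-0.0, -1.0, 0.001]]
wrist_force: [-1.8, 8.0, -1.4]
gripper_width: 0.323
```

```bash
python3 g.py
```

```text
t 15.1 tcp [ 0.6843 -0.1278  0.2209] rad 0.2366 gate 0.0014
F world [-1.81  8.   -1.38] F tool [-1.69  1.4   8.02] M [ 2.076  0.552 -0.051] yaw 0.88
```

>>> move_arm(increments="1 0.0002 0.0004 0 0 0 0; 1 0.0004 0.0008 0 0 0 0; 1 0.0005 0.0012 0 0 0 0; 1 0.0005 0.0012 0 0 0 0; 1 0.0005 0.0012 0 0 0 0")

```text
time_s: 15.6
tcp_pos: [0.6844, -0.1279, 0.2208]
ee_rot: [[1.0, -0.0, -0.015], [0.015, 0.001, 1.0], [-0.0, -1.0, 0.001]]
wrist_force: [-4.3, 7.9, 3.0]
gripper_width: 0.324
```

```bash
python3 g.py
```

```text
t 15.6 tcp [ 0.6844 -0.1279  0.2208] rad 0.2366 gate 0.001
F world [-4.33  7.9   2.97] F tool [-4.21 -2.96  7.97] M [ 2.285  1.253 -0.066] yaw 0.89
```

The bar is on the floor: TCP z stopped at 0.2208 and the vertical force turned to +3 N. I ease the side push so the bar settles against the lip, then open.

>>> move_arm(increments="1 -0.0005 -0.0008 0.0003 0 0 0; 1 -0.0007 -0.001 0.0006 0 0 0; 1 -0.0007 -0.001 0.001 0 0 0; 1 -0.0007 -0.001 0.0014 0 0 0; 1 -0.0007 -0.001 0.0014 0 0 0; 1 -0.0007 -0.001 0.0014 0 0 0")

```text
time_s: 16.2
tcp_pos: [0.6843, -0.1272, 0.2208]
ee_rot: [[1.0, 0.0, -0.015], [0.015, 0.0, 1.0], [0.0, -1.0, 0.0]]
wrist_force: [-1.0, 5.3, -0.8]
gripper_width: 0.324
```

```bash
python3 g.py
```

```text
t 16.2 tcp [ 0.6843 -0.1272  0.2208] rad 0.2365 gate 0.0041
F world [-0.98  5.3  -0.84] F tool [-0.9   0.84  5.31] M [1.612 0.436 0.029] yaw 0.87
```

>>> move_arm(increments="1 0 0 0.0004 0 0 0; 1 0 0 0.0008 0 0 0; 1 0 0 0.0012 0 0 0; 1 0 0 0.0012 0 0 0; 1 0 0 0.0012 0 0 0")

```text
time_s: 16.7
tcp_pos: [0.6843, -0.1266, 0.2208]
ee_rot: [[1.0, 0.0, -0.015], [0.015, -0.0, 1.0], [0.0, -1.0, -0.0]]
wrist_force: [-1.9, 4.7, 1.4]
gripper_width: 0.326
```

```bash
python3 g.py
```

```text
t 16.7 tcp [ 0.6843 -0.1266  0.2208] rad 0.2366 gate 0.0065
F world [-1.95  4.72  1.36] F tool [-1.88 -1.36  4.75] M [1.225 0.628 0.06 ] yaw 0.84
```

>>> move_arm(increments="1 0 0 0.0004 0 0 0; 1 0 0 0.0008 0 0 0; 1 0 0 0.001 0 0 0; 1 0 0 0.001 0 0 0; 1 0 0 0.001 0 0 0")

```text
time_s: 17.2
tcp_pos: [0.6843, -0.1262, 0.2208]
ee_rot: [[1.0, 0.0, -0.014], [0.014, -0.001, 1.0], [0.0, -1.0, -0.001]]
wrist_force: [-2.0, 0.7, 2.8]
gripper_width: 0.326
```

```bash
python3 g.py
```

```text
t 17.2 tcp [ 0.6843 -0.1262  0.2208] rad 0.2366 gate 0.0083
F world [-2.05  0.66  2.79] F tool [-2.03 -2.8   0.69] M [0.015 0.745 0.14 ] yaw 0.82
```

The side force dropped to 0.7 N while the gate barely moved, so the lip is holding it. I open.

>>> move_arm(increments="0.3 0 0 0 0 0 0; 0 0 0 0 0 0 0; -0.5 0 0 0 0 0 0; -1 0 0 0 0 0 0; -1 0 0 0 0 0 0; -1 0 0 0 0 0 0; -1 0 0 0 0 0 0; -1 0 0 0 0 0 0")

```text
time_s: 18.0
tcp_pos: [0.6843, -0.1255, 0.2202]
ee_rot: [[1.0, 0.0, -0.015], [0.015, -0.0, 1.0], [0.0, -1.0, -0.0]]
wrist_force: [0.4, 0.1, -0.2]
gripper_width: 0.902
```

```bash
python3 g.py; python3 snap.py wrist:w7
```

```text
t 18.0 tcp [ 0.6843 -0.1255  0.2202] rad 0.2367 gate 0.0114
F world [ 0.41  0.12 -0.15] F tool [0.41 0.15 0.11] M [0.019 0.007 0.015] yaw 0.83
18.05 [ 0.68423122 -0.12549373  0.22025933] [-0.29755596  0.26209753 -0.10909291] [ 0.0183117  -0.07178556  0.01236965]
```

View pics/w7.png

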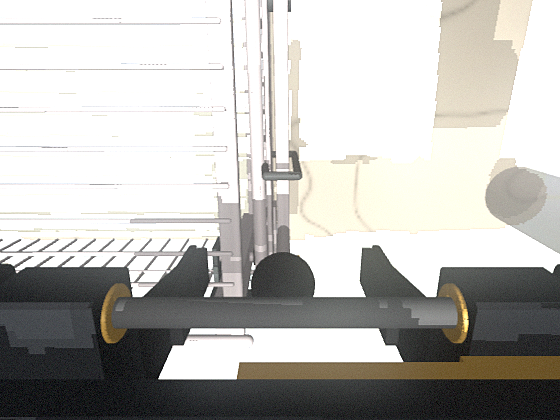

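The fingers are open around the knob, which is at (283,283) with a clear gap on both sides. I retreat straight up, then back off outwards to clear the camera views.

>>> move_arm(increments="-1 0 -0.02 0 0 0 0; -1 0 -0.05 0 0 0 0; -1 0 -0.09 0 0 0 0; -1 0 -0.13 0 0 0 0; -1 -0.04 -0.15 0 0 0 0; -1 -0.08 -0.15 0 0 0 0; -1 -0.12 -0.15 0 0 0 0; -1 -0.16 -0.15 0 0 0 0")

```text
time_s: 18.85
tcp_pos: [0.5226, -0.1279, 0.3704]
ee_rot: [[1.0, 0.001, -0.015], [0.014, 0.0, 1.0], [0.001, -1.0, 0.0]]
wrist_force: [-0.1, 0.2, 0.5]
gripper_width: 1.0
```

>>> move_arm(increments="-1 -0.03 0 -0.03 0 0 0; -1 -0.06 0 -0.06 0 0 0; -1 -0.09 0 -0.1 0 0 0; -1 -0.1 0 -0.14 0 0 0; -1 -0.1 0 -0.18 0 0 0; -1 -0.1 0 -0.22 0 0 0; -1 -0.1 0 -0.22 0 0 0; -1 -0.1 0 -0.22 0 0 0")

```text
time_s: 19.65
tcp_pos: [0.4271, -0.3499, 0.3697]
ee_rot: [[1.0, -0.001, -0.013], [0.013, 0.001, 1.0], [-0.001, -1.0, 0.001]]
wrist_force: [0.6, 0.7, -0.6]
gripper_width: 1.002
```

```bash
python3 snap.py scene:s8 top:t8
python3 - <<'E'
import cv2
im=cv2.imread('pics/s8.png');cv2.imwrite('pics/s8c.png',cv2.resize(im[110:270,40:240],None,fx=3.6,fy=3.6))
im=cv2.imread('pics/t8.png');cv2.imwrite('pics/t8c.png',cv2.resize(im[85:285,330:530],None,fx=3,fy=3))
E
```

```text
19.75 [ 0.4273886  -0.34866396  0.37045333] [ 0.07984563  0.8248674  -0.54292149] [0.01064174 0.01969973 0.03430021]
```

View pics/s8c.png

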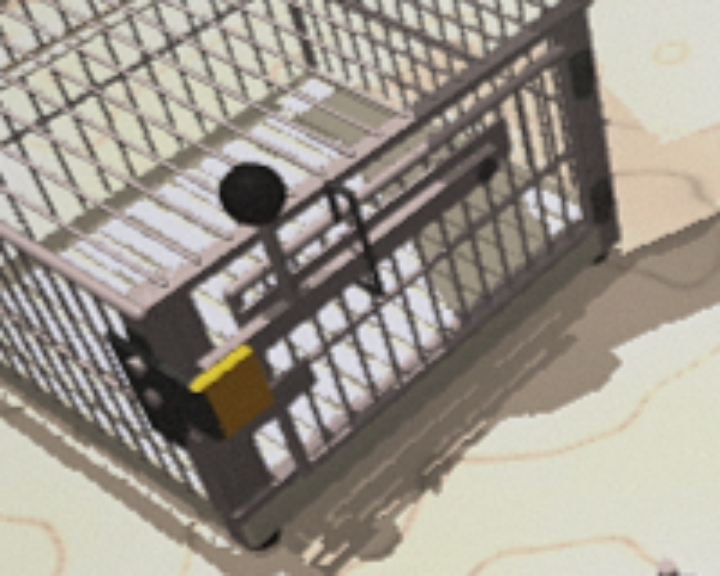

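View pics/t8.png

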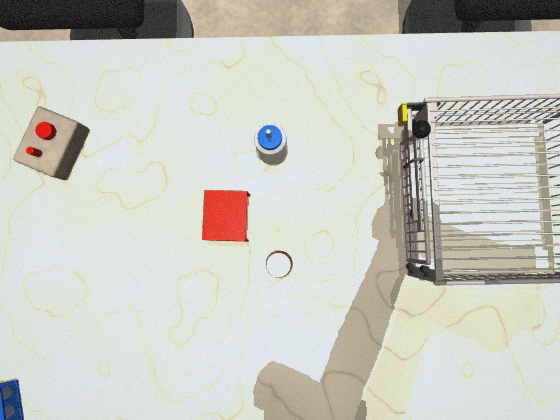

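The bar lies behind the yellow lip, at about (215,360) in the scene crop. In the top view the bottle, shelter and jar are at their starting pixels. I check the knob height by triangulation.

Run:
```python
from h import *
t=load('t8'); s=load('s8')
def c(z,u0,v0,r):
    g=cv2.cvtColor(z['im'],cv2.COLOR_RGB2GRAY); C=cloud(z); m=((g<45)&(C[...,2]>.225)&(C[...,2]<.27)).astype(np.uint8)
    q=np.zeros_like(m); q[v0-r:v0+r,u0-r:u0+r]=m[v0-r:v0+r,u0-r:u0+r]
    n,l,st,ce=cv2.connectedComponentsWithStats(q); i=1+st[1:,4].argmax(); print(st[i]); return st[i,0]+(st[i,2]-1)/2,st[i,1]+(st[i,3]-1)/2
a=c(t,422,128,14); b=(40+253/3.6-.5,110+194/3.6-.5); print(a,b)
best=None
for z in np.arange(.22,.27,.001):
    p=plane(t,*a,z); q=np.array(proj(s,p)); e=np.hypot(*(q-b))
    if best is None or e<best[0]: best=(e,z,p)
print(best)
p=best[2]; H=np.array([.4485,-.1463]); d=p[:2]-H; print(np.hypot(*d), np.arctan2(d[1],d[0])-np.radians(1)-np.arcsin(.014/np.hypot(*d)))
t0=load('top0')
print(np.abs(t['im'][120:290,195:300].astype(int)-t0['im'][120:290,195:300]).mean())
for tt in (t0,t):
    hsv=cv2.cvtColor(tt['im'],cv2.COLOR_RGB2HSV)
    for m in ((hsv[...,0]>100)&(hsv[...,0]<130)&(hsv[...,1]>150),((hsv[...,0]<8)|(hsv[...,0]>172))&(hsv[...,1]>150)):
        q=np.argwhere(m[110:250,195:300]); print(q.mean(0))
```

```text
[412 120  18  18 257]
(np.float64(420.5), np.float64(128.5)) (109.77777777777777, 163.38888888888889)
(np.float64(0.4566554825547812), np.float64(0.24000000000000002), array([ 0.68389802, -0.1261573 ,  0.24      ]))
0.2362582425479548 0.008615550149125718
2.6925676937441643
[27.30562347 74.27139364]
[105.2033504   29.36202885]
[27.2804878  74.29512195]
[105.24533582  29.3306903 ]
```

The knob is at z = 0.240 (bar level), the gate is at about 0.009 rad and the bystanders have not moved. I hand in.

Run:
```python
from station import r, sense
print(r.finish_job()); print(sense()['time_s'])
```

```text
the job is handed in; nothing more can be done
None
the job is handed in; nothing more can be done
```

The gate is shut and latched, and I handed the job in at about 20 s of the 64 s allowed. The hand-in gives no verdict, so what follows is from my own checks.

**What I did:**
- **Grip and lift:** I gripped the knob square to the gate and lifted the bar to about 0.18 rad.
- **Swing:** I swung the gate in and felt the rubber buffer at a gate angle of about 0.015 rad. I then eased on until the buffer was in by 3 to 3.5 mm, about 5.5 N at the buffer.
- **Lower and release:** I lowered the bar until it rested on the keeper's floor, then eased back until the lip held the gate. After that I opened the fingers and backed away.

**Last checks:**
- **Bar:** the knob is at z = 0.240 m, which means the bar is level, and the picture shows it behind the lip.
- **Gate:** the angle is about 0.009 rad, well inside the limits.
- **Forces:** the largest wrist force I read was about 9.5 N, with a side push of about 8 N.
- **Bystanders:** the bottle and shelter moved less than 0.1 pixel in the top view; the jar I compared only by eye, and it looked unmoved.
- **Robot:** it was clear of everything at hand-in.

**Disagreements:** During the push, the force rose less per millimetre than expected (about 1.1 N against 2.4 N), so force and position put the buffer depth about 0.6 mm apart. The camera put the keeper about 2 to 3 mm further out than nominal, and the feel of the contact agreed.

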